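Lock the filter funnel with the blue lock ring

ROBOT

A 7-joint arm with a two-finger parallel gripper is mounted at the origin on the work surface. World frame = base frame: x ahead of the robot, y to its left, z up, the work surface at z = 0. Lengths are in m, angles in rad, forces in N, time in s.
With the tool pointing down it reaches from about 0.375 to 0.925 m from the base axis. Payload 3.1 kg.
Tool frame: the origin (TCP) lies between the finger pads; the fingertips stand manip.finger_overhang ahead of it and the grasp point (between the pads) lies 5 mm behind it (manip.finger_overhang is the distance from the TCP to the fingertips, in m); x points along the fingers, z is the direction in which the jaws open and shut, and the axes are right-handed (so a half turn about x gives the same grasp; the last joint's range is limited). The gripper opens to 85 mm and grips with 20 to 120 N. Pads are 22 mm wide; open, the fingers measure 114 mm over their backs; the gripper's body (76 mm by 85 mm) begins 54 mm behind the grasp point. The pads swing forward as they close: fully open they stand 13 mm farther back than shut.
Start: joints at [1.003, 0.383, 0.044, 1.598, -0.018, 1.161, -0.05], TCP at [0.294, -0.58, 0.245] pointing down, gripper open.
Joint ranges: [-2.61, 2.61], [-0.41, 2.15], [-1.48, 1.57], [0, 2.5], [-1.57, 4.71], [0.05, 1.97], [-2.85, 2.85]. Speed limits (rad/s): [2.79, 2.79, 3.14, 3.14, 3.14, 3.14, 3.14].

INTERFACE

Orientations are given as [roll, pitch, yaw] about the fixed x, y, z axes, in that order (R = Rz(yaw) Ry(pitch) Rx(roll)).
In Python, from workcell import manip gives the robot as it stands.
- The arm moves only by the shell command python3 -m crank 'ROWS'. ROWS is JSON, a list that holds one entry, the list of rows, each a list of 7 numbers: the opening in per cent of the stroke, from 0 (shut) to 100 (fully open), then the shift along the world's x, y, z in cm, then the turn, a rotation vector about the world's x, y, z in degrees. A call has 1 to 5 rows; each row is the pose to reach, as a shift and turn from the pose measured when the call began; what a row does not reach only later rows make up. A row lasts 1/10 s, in which the tool goes at most 50 mm and 8.59 degrees, less where a joint would pass 70% of its speed; a pose out of reach is approached as far as the arm can. A call with a gripper value outside its range is refused whole. The fingers move at their own pace and stop on an object; the grip force is fixed at half the most. Time passes only in rows, so rows that repeat a pose let the fingers close. It gives the time, the measured TCP pose, the force and the opening at its end, in the units of the state.
- manip.read_state(): the state, without advancing time (a new reading comes with each control period).
- manip.capture(name): name is "scene" or "top" or "wrist"; returns the picture (420x560x3 uint8, red, green, blue); there is no depth.
- manip.camera_model(name): a dict with "fx", "fy", "cx", "cy" (pixels), "k1" (the pictures are not rectified: a ray, as slopes to the right and down, at radius r is drawn at 1 + k1 r^2 times it, then the intrinsics apply), "rvec" (rotation vector, rad) and "tvec" (3), from world to camera coordinates, as OpenCV has them; the wrist camera has in their place "mount" (4x4, takes a point from camera to tool coordinates, whose origin is the TCP and whose axes are the tool frame's). Camera axes: x right, y down, z forward; pixel columns grow to the right and rows downward; lengths in m; the calibration is good to about 2 mm. A picture is of the moment at which its call begins: read the wrist's pose just before it. camera_model takes no time and is no camera call.
- manip.sign_off(): hands the job in, once; it reports no verdict.
The state is a dict: "clock": time; "joint_pos": joint angles; "qd": joint speeds; "joint_torque": joint torques, N m; "ee_pos": TCP position; "tool_rot": TCP orientation; "wrist_force": force on the tool from outside, world axes, zero at the start; "moment": the same for the moment, N m; "opening": opening from 0.0 (shut) to 1.0 (fully open).
Only numpy, scipy, OpenCV 4.12 (cv2) and the standard library are available. Lean on these libraries where they do the work, as an engineer would, in place of code of your own. Each camera call takes 0.05 s, during which the arm holds its last target.

TASK

One of the two steel filter holders on the hood's work surface has a blue knurled lock ring. Turn the blue ring clockwise (seen from above) until it reaches its stop, its white stripe at the green mark, while keeping the funnel barrel inside it still, so do not force the ring past the stop; do not turn the other holder's plain metal ring. Then let go.

Things in the scene. Friction and masses are not known exactly. Their poses are not given: they have to be found in the camera images.
- blue_ring_center (a point): Centre of the blue knurled ring, half-way up it, on its vertical axis, 78 mm above the table. Ring: 58 mm diameter, 24 mm tall, white stripe on top; grip it across its diameter from above, from any side. The steel barrel inside it (36 mm diameter) rises 38 mm above this point, its yellow lip 25 mm out from the axis. The holder's fixed flange (84 mm disc) has its top 22 mm below this point.
- blue_ring (a joint): Angle of the blue ring on its barrel (rad), growing clockwise from above: 0 = open (white stripe at the red mark on the flange), 1.3 = at its stop, locked (stripe at the green mark). Starts at 0 to 0.35. Friction 0.07 N m; it does not rise or sink and stays where it is left. Past the stop it drags the barrel along.
- blue_barrel (a joint): Angle of the blue holder's barrel in the fixed housing (rad), clockwise from above positive. Starts at 0, its yellow lip over the yellow mark on the flange. Seat friction of 0.45 N m holds it: it turns if it is gripped and turned or if the ring is forced past its stop.
- plain_ring (a joint): The other holder, of the same shape and size, with a bare-metal ring: angle of that ring (rad), 0 = open, 1.3 = locked. Starts at 0 and is to stay there.
Things that resemble listed ones, but are neither listed nor needed, are in the scene too. Leave any orange look-alike of the part that bears blue_ring_center alone.

How it is judged:
By the outcome, as a careful person would: the job done as asked, in the order asked, and still so for the second after the job is handed in, with the robot touching nothing.
It also fails if it takes over 32 s, if anything falls off the work surface, if the arm or the gripper's body presses on something with over 40 N, if the wrist force passes 120 N, or if a joint passes its speed limit or range.

## Working session

There is one attempt and no reset: what is moved stays moved. The work goes in short steps, Python scripts to look and compute and a shell command to move; the robot and the scene stay as the last step left them, time stands still between calls to the robot, and variables do not carry over. Pictures are saved under pics/ and viewed, and the job is handed in when it is done.

```bash
mkdir -p pics; ls; python3 - <<'E'
from workcell import manip
import cv2
s=manip.read_state()
for k,v in s.items(): print(k,v)
print(manip.finger_overhang)
for n in("scene","top","wrist"):
    im=manip.capture(n); cv2.imwrite(f"pics/{n}0.png",im[:,:,::-1]); print(n,manip.camera_model(n))
E
```

```text
pics
clock 0.0
joint_pos [ 1.00321209  0.38386247  0.04384649  1.59960091 -0.01789319  1.16118682
 -0.04992201]
qd [ 0.00037957  0.00079744  0.00144253  0.00095405  0.00107015  0.00018783
 -0.00090029]
joint_torque [ 3.16633241e-04 -4.33464468e+01  1.02470096e+00 -2.49517500e+01
  1.06162147e-02  1.13504406e-02  5.65431520e-06]
ee_pos [ 0.29382337 -0.57877255  0.24385708]
tool_rot [-3.08327133  1.56813141  2.09895028]
wrist_force [-0.49830914 -0.02149215 -0.35815854]
moment [0.0051992  0.03471883 0.03236805]
opening 0.9984730551942554
0.014
scene {'fx': 459.7033142488011, 'fy': 459.7033142488011, 'cx': 274.7837226831473, 'cy': 213.38989335466346, 'k1': 0.02862703222128321, 'rvec': array([ 1.14760389,  2.58337576, -0.73739506]), 'tvec': array([ 0.27725759, -0.27255159,  1.21197896])}
top {'fx': 416.1099272355152, 'fy': 416.1099272355152, 'cx': 279.2473515237751, 'cy': 209.12916541057308, 'k1': -0.06354501519828003, 'rvec': array([ 2.18031759, -2.1129447 ,  0.20828121]), 'tvec': array([0.02157032, 0.45952521, 0.93793841])}
wrist {'fx': 300.60750959077996, 'fy': 300.60750959077996, 'cx': 282.9839966804475, 'cy': 205.35849081716717, 'k1': -0.06498555690675038, 'mount': array([[-6.64684883e-04, -3.03661605e-01,  9.52779716e-01,
        -1.29244603e-01],
       [-8.80523330e-04, -9.52779380e-01, -3.03662112e-01,
         7.89475090e-02],
       [ 9.99999391e-01, -1.04078438e-03,  3.65916923e-04,
        -1.66064555e-04],
       [ 0.00000000e+00,  0.00000000e+00,  0.00000000e+00,
         1.00000000e+00]])}
```

View pics/scene0.png

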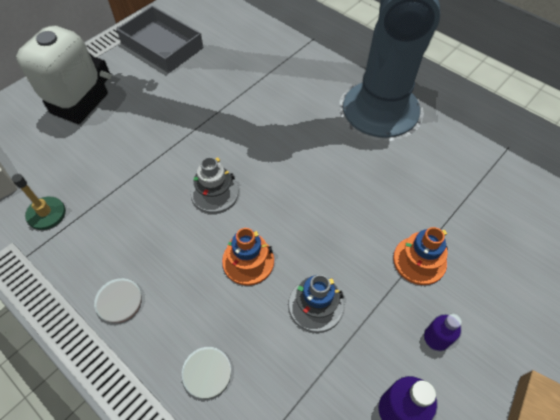

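View pics/top0.png

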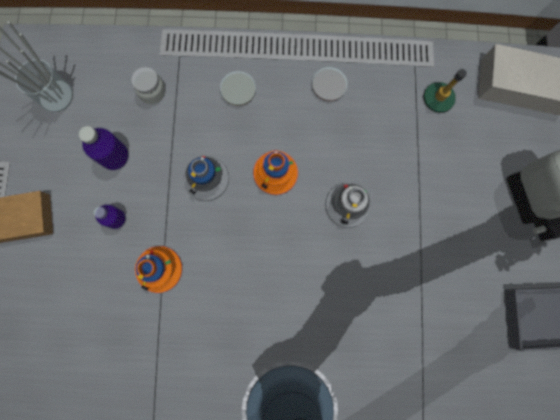

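View pics/wrist0.png

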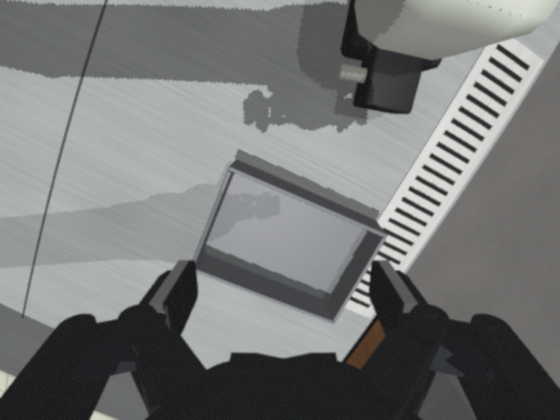

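Candidates: in top (203,170), a steel flange with a blue ring; (275,165) and (151,267), orange flanges with blue rings, which are look-alikes; (350,200), the plain-ring steel holder. The first fits. I'll confirm it in an enlarged crop.

```bash
python3 - <<'E'
import cv2,numpy as np
t=cv2.imread('pics/top0.png')[140:210,165:245]; s=cv2.imread('pics/scene0.png')[260:335,280:360]
a=cv2.resize(t,(400,350),interpolation=cv2.INTER_CUBIC); b=cv2.resize(s,(400,375),interpolation=cv2.INTER_CUBIC)
o=np.zeros((375,800,3),np.uint8);o[:350,:400]=a;o[:,400:]=b
cv2.imwrite('pics/crop0.png',o)
E
```

```text
(no output)
```

View pics/crop0.png

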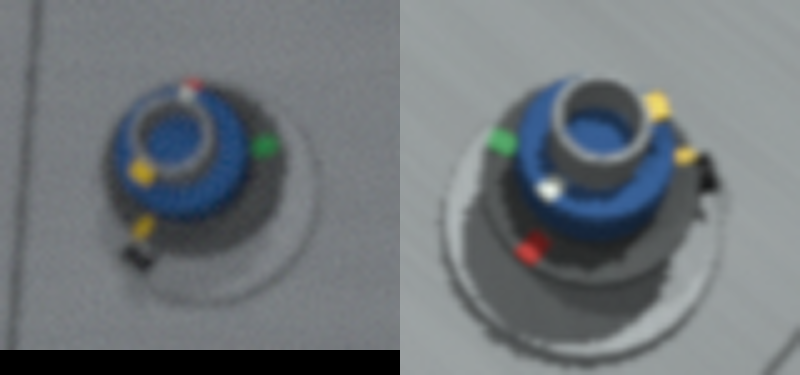

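The crop confirms it: a steel base, grey flange, blue ring and steel barrel. The stripe is near the red mark, with green 90° or so away. Next I'll measure it.

```bash
cat > h.py <<'E'
import numpy as np,cv2
from workcell import manip
from scipy.spatial.transform import Rotation as R
def cam(n,st=None):
    c=manip.camera_model(n)
    if 'mount' in c:
        T=np.eye(4);T[:3,:3]=R.from_euler('xyz',st['tool_rot']).as_matrix();T[:3,3]=st['ee_pos']
        W=T@c['mount'];return c,W[:3,:3],W[:3,3]
    Rm=R.from_rotvec(c['rvec']).as_matrix();return c,Rm.T,-Rm.T@c['tvec']
def ray(n,px,st=None):
    c,Rw,o=cam(n,st)
    K=np.array([[c['fx'],0,c['cx']],[0,c['fy'],c['cy']],[0,0,1]])
    p=cv2.undistortPoints(np.array([[px]],float),K,np.array([c['k1'],0,0,0,0.]))[0,0]
    return o,Rw@np.array([p[0],p[1],1])
def onz(n,px,z,st=None):
    o,d=ray(n,px,st);return o+d*(z-o[2])/d[2]
def proj(n,P,st=None):
    c,Rw,o=cam(n,st);q=Rw.T@(np.array(P)-o);u=q[:2]/q[2];u=u*(1+c['k1']*(u@u))
    return u*c['fx']+[c['cx'],c['cy']]
def blobs(im,win,lo,hi,amin=4):
    x0,y0,x1,y1=win;h=cv2.cvtColor(im[y0:y1,x0:x1],cv2.COLOR_RGB2HSV)
    m=cv2.inRange(h,np.array(lo),np.array(hi));n,l,s,c=cv2.connectedComponentsWithStats(m)
    return [(c[i]+[x0,y0],int(s[i,4])) for i in range(1,n) if s[i,4]>=amin]
def tri(a,b):
    (o1,d1),(o2,d2)=a,b;A=np.stack([d1,-d2],1);t=np.linalg.lstsq(A,o2-o1,rcond=None)[0]
    p,q=o1+t[0]*d1,o2+t[1]*d2;return (p+q)/2,np.linalg.norm(p-q)
E
python3 - <<'E'
from h import *
np.set_printoptions(precision=4,suppress=True)
print('rim',onz('top',(199.4,167),.116),onz('scene',(320,283.6),.116),tri(ray('top',(199.4,167)),ray('scene',(320,283.6))))
f={}
for nm,a,b in(('red',(203.2,157),(306.6,310)),('grn',(217.8,169.2),(300.4,288.2)),('yel',(193.8,185.6),(337,291))):
    print(nm,onz('top',a,.056),onz('scene',b,.056),tri(ray('top',a),ray('scene',b)))
print('stripe',tri(ray('top',(165+187/5,140+93/5)),ray('scene',(280+149/5,260+189/5))))
for nm,a in(('orange1',(277,160)),('orange2',(148,265)),('plain',(354,197))): print(nm,onz('top',a,.1))
for nm,w in(('top',(165,140,245,210)),('scene',(280,260,360,335))):
    im=cv2.imread(f'pics/{nm}0.png')[:,:,::-1].copy()
    for q,(lo,hi) in dict(g=((45,90,50),(80,255,255)),y=((18,90,90),(35,255,255)),r=((0,120,80),(8,255,255)),r2=((172,120,80),(180,255,255))).items():
        print(nm,q,[(c.round(1),k) for c,k in blobs(im,w,lo,hi)])
E
```

```text
rim [0.5329 0.2151 0.116 ] [0.5323 0.218  0.116 ] (array([0.5325, 0.2166, 0.1147]), np.float64(0.0027978136370642647))
red [0.5734 0.2183 0.056 ] [0.5674 0.2204 0.056 ] (array([0.5705, 0.2194, 0.0617]), np.float64(0.00485823332846069))
grn [0.5451 0.1825 0.056 ] [0.542  0.1834 0.056 ] (array([0.5437, 0.1831, 0.0591]), np.float64(0.0024164005706384124))
yel [0.5041 0.2358 0.056 ] [0.4991 0.2393 0.056 ] (array([0.502 , 0.2376, 0.0595]), np.float64(0.005462324494090393))
stripe (array([0.5581, 0.2153, 0.0922]), np.float64(0.0035094220114230187))
orange1 [0.5595 0.0458 0.1   ]
orange2 [0.3174 0.315  0.1   ]
plain [ 0.4811 -0.1277  0.1   ]
top g [(array([217.2, 168.8]), 22)]
top y [(array([193., 174.]), 17), (array([193.3, 184.9]), 15)]
top r []
top r2 []
scene g [(array([300.1, 288. ]), 21)]
scene y [(array([331.3, 280.9]), 16), (array([337., 291.]), 11)]
scene r [(array([306. , 309.4]), 24)]
scene r2 []
```

```bash
python3 - <<'E'
from h import *
np.set_printoptions(precision=4,suppress=True)
s=manip.read_state();M=R.from_euler('xyz',s['tool_rot']).as_matrix();print(M)
print(np.degrees(np.arctan2(M[1,2],M[0,2])),s['ee_pos'])
# tilt correction to point straight down, and full rotvec to yaw with jaws at psi
for psi in(90,-90):
    z=np.array([np.cos(np.radians(psi)),np.sin(np.radians(psi)),0]);x=np.array([0,0,-1.]);T=np.stack([x,np.cross(z,x),z],1)
    print(psi,np.degrees(R.from_matrix(T@M.T).as_rotvec()))
print((np.array([.5325,.2165,.20])-s['ee_pos'])*100)
E
```

```text
[[-0.0011  0.8916  0.4528]
 [ 0.0019  0.4528 -0.8916]
 [-1.     -0.0001 -0.0021]]
-63.0739907121626 [ 0.2939 -0.5789  0.2442]
90 [  0.0477  -0.1615 153.0739]
-90 [ -0.1187  -0.035  -26.926 ]
[23.8566 79.5424 -4.4166]
```

```bash
python3 -m crank '[[[100,1.2,4,0,0,0,7.5],[100,2.4,8,0,0,0,15],[100,3.6,12,0,0,0,22.5],[100,4.8,16,0,0,0,30],[100,6,20,0,0,0,38]]]'
python3 -m crank '[[[100,1.2,4,0,0,0,7.5],[100,2.4,8,0,0,0,15],[100,3.6,12,0,0,0,22.5],[100,4.8,16,0,0,0,30],[100,6,20,0,0,0,38]]]'
```

```text
clock: 0.65
ee_pos: [0.354, -0.3771, 0.2439]
tool_rot: [-3.124, 1.568, 2.727]
wrist_force: [0.8, -0.1, -0.5]
opening: 0.999
clock: 1.15
ee_pos: [0.4139, -0.1754, 0.2437]
tool_rot: [-3.047, 1.568, -2.811]
wrist_force: [0.4, 0.1, 0.6]
opening: 1.001
```

```bash
python3 -m crank '[[[100,1.2,4,0,0,0,7.5],[100,2.4,8,0,0,0,15],[100,3.6,12,0,0,0,22.5],[100,4.8,16,0,0,0,30],[100,6,20,0,0,0,38]]]'; python3 - <<'E'
from h import *
s=manip.read_state();M=R.from_euler('xyz',s['tool_rot']).as_matrix()
z=np.array([0,1.,0]);x=np.array([0,0,-1.]);T=np.stack([x,np.cross(z,x),z],1)
print(np.degrees(R.from_matrix(T@M.T).as_rotvec()),(np.array([.5325,.2165,.20])-s['ee_pos'])*100,s['joint_pos'],s['clock'])
E
```

```text
clock: 1.65
ee_pos: [0.4739, 0.0261, 0.2437]
tool_rot: [-2.933, 1.568, -2.029]
wrist_force: [1.2, -0.4, -0.7]
opening: 0.994
[ 1.81152640e-01 -2.27235533e-02  3.81499664e+01] [ 5.86262053 19.04364168 -4.3667498 ] [ 0.44230716  0.08960492 -0.60726742  1.98163235  0.0605296   1.08888696
  0.71369936] 1.65
```

```bash
python3 -m crank '[[[100,1.2,3.8,0,0,0,7.6],[100,2.4,7.6,0,0,0,15.2],[100,3.5,11.4,0,0,0,23],[100,4.7,15.2,-1.5,0,0,30.6],[100,5.9,19,-3,0,0,38.2]]]'; python3 - <<'E'
from h import *
np.set_printoptions(precision=4,suppress=True)
s=manip.read_state();im=manip.capture('wrist');cv2.imwrite('pics/w1.png',im[:,:,::-1]);np.save('s1.npy',s,allow_pickle=True)
print(s['joint_pos'],s['ee_pos'],proj('wrist',(.5325,.2165,.116),s))
im=manip.capture('top');cv2.imwrite('pics/t1.png',im[:,:,::-1])
E
```

```text
clock: 2.15
ee_pos: [0.5337, 0.2174, 0.2137]
tool_rot: [-2.543, 1.567, -0.966]
wrist_force: [0.5, -0.4, -0.5]
opening: 1.005
[ 0.1709  0.3745 -0.7604  1.7807  0.291   1.1008  0.8877] [0.5337 0.2174 0.2137] [281.7027 208.8822]
```

View pics/w1.png

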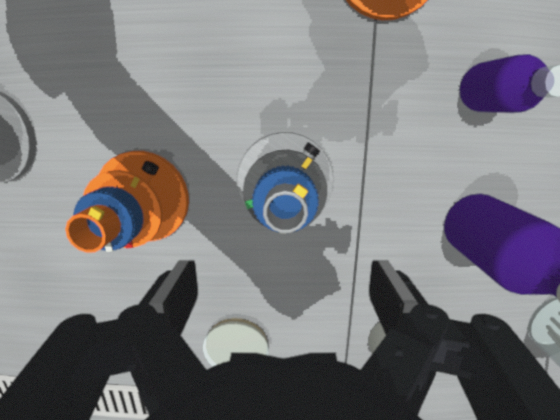

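The wrist view shows the target with its barrel rim at about (286,212) and its yellow lip at (300,190). I'll refine the centre from this view.

```bash
python3 - <<'E'
from h import *
np.set_printoptions(precision=4,suppress=True)
s=np.load('s1.npy',allow_pickle=True).item()
im=cv2.imread('pics/w1.png')
cv2.imwrite('pics/w1c.png',cv2.resize(im[120:250,220:350],(780,600) and (600,600),interpolation=cv2.INTER_CUBIC))
print(onz('wrist',(286,212),.116,s))
rgb=im[:,:,::-1].copy()
for z,nm,lo,hi in((.056,'g',(45,90,50),(80,255,255)),(.056,'y',(18,90,90),(35,255,255))):
    for c,k in blobs(rgb,(230,120,345,245),lo,hi): print(nm,c,k,onz('wrist',c,z,s),onz('wrist',c,.113,s))
E
```

```text
[0.5351 0.2199 0.116 ]
g [248.7551 203.7959] 49 [0.5475 0.1831 0.056 ] [0.5294 0.19   0.113 ]
y [306.2469 162.7407] 81 [0.5058 0.2395 0.056 ] [0.496  0.2352 0.113 ]
y [299.9147 190.3876] 129 [0.5333 0.234  0.056 ] [0.518  0.2308 0.113 ]
```

View pics/w1c.png

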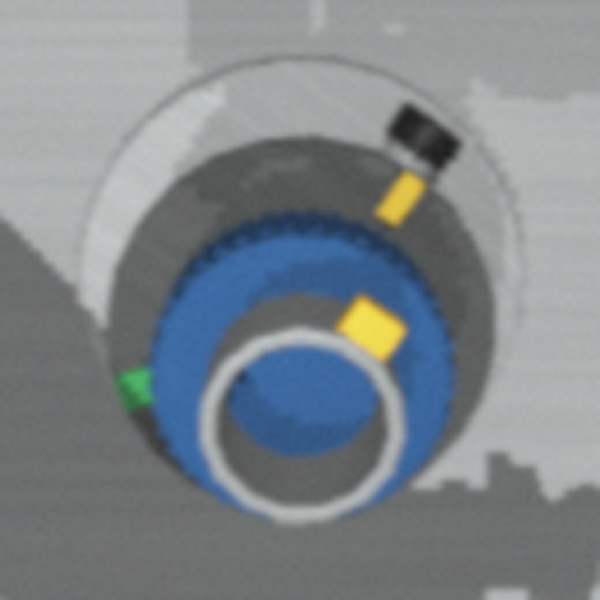

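```bash
python3 -m crank '[[[100,0.05,0.1,-3,0,0,0],[100,0.1,0.2,-6,0,0,0],[100,0.1,0.2,-8.5,0,0,0],[100,0.1,0.2,-8.5,0,0,0]]]'; python3 - <<'E'
from h import *
np.set_printoptions(precision=4,suppress=True)
s=manip.read_state();im=manip.capture('wrist');cv2.imwrite('pics/w2.png',im[:,:,::-1]);np.save('s2.npy',s,allow_pickle=True)
print(s['joint_pos'],s['ee_pos'],s['moment'])
E
```

```text
clock: 2.65
ee_pos: [0.5286, 0.2216, 0.1222]
tool_rot: [1.723, 1.558, -2.979]
wrist_force: [0.1, -0.5, -0.0]
opening: 1.002
[ 0.1149  0.4909 -0.7114  1.8475  0.3801  0.9571  0.8153] [0.5286 0.2216 0.1222] [-0.0762 -0.0159 -0.0127]
```

View pics/w2.png

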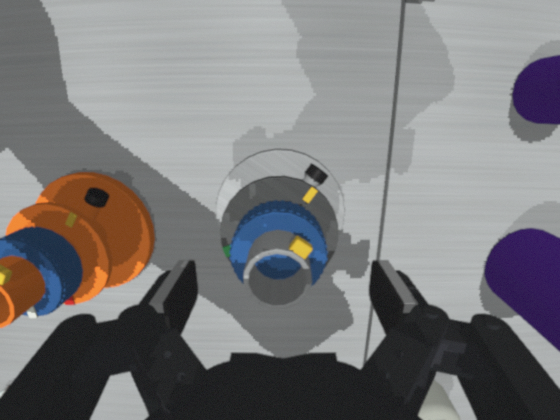

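```bash
python3 -m crank '[[[100,0,0,0,0,0,0],[100,0,0,0,0,0,0]]]'; python3 - <<'E'
from h import *
np.set_printoptions(precision=4,suppress=True)
s=manip.read_state();print(s['ee_pos'],s['qd'])
M=R.from_euler('xyz',s['tool_rot']).as_matrix();print(M)
E
```

```text
clock: 2.9
ee_pos: [0.5313, 0.2227, 0.1261]
tool_rot: [1.532, 1.565, 3.111]
wrist_force: [-0.0, 0.3, -0.4]
opening: 0.999
[0.5313 0.2227 0.1261] [-0.002  -0.0037 -0.0043 -0.0021  0.0016 -0.0052 -0.0005]
[[-0.0062 -0.9999 -0.0087]
 [ 0.0002 -0.0087  1.    ]
 [-1.      0.0062  0.0002]]
```

```bash
python3 - <<'E'
from h import *
np.set_printoptions(precision=4,suppress=True)
s=manip.read_state();im=manip.capture('wrist');cv2.imwrite('pics/w3c.png',cv2.resize(im[130:330,190:390,::-1],(600,600),interpolation=cv2.INTER_CUBIC));np.save('s3.npy',s,allow_pickle=True)
print(s['ee_pos'])
for z,nm,lo,hi in((.056,'g',(45,90,50),(80,255,255)),(.056,'y',(18,90,90),(35,255,255))):
    for c,k in blobs(im,(210,120,355,325),lo,hi): print(nm,c,k,onz('wrist',c,z,s),onz('wrist',c,.113,s))
E
```

```text
[0.5313 0.2227 0.1261]
g [225.4545 243.8909] 55 [0.5475 0.1814 0.056 ] [0.5211 0.1931 0.113 ]
y [307.4324 188.7568] 148 [0.5057 0.2397 0.056 ] [0.4913 0.2348 0.113 ]
y [297.9689 238.7702] 322 [0.543  0.2341 0.056 ] [0.5179 0.2308 0.113 ]
```

View pics/w3c.png

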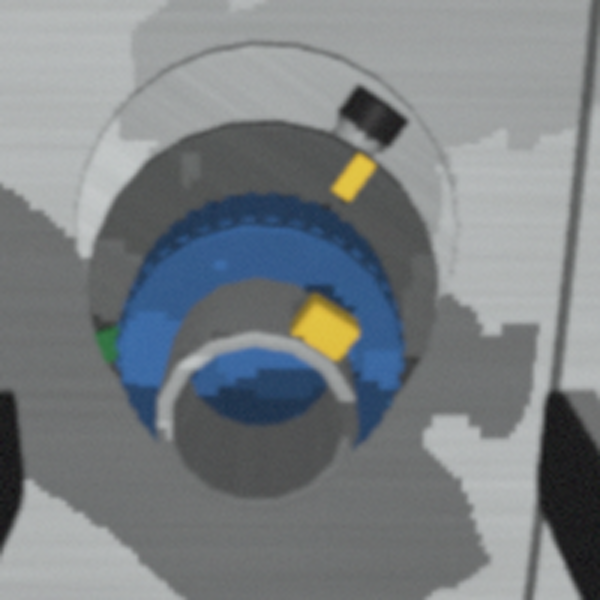

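```bash
python3 - <<'E'
from h import *
np.set_printoptions(precision=4,suppress=True)
s=np.load('s3.npy',allow_pickle=True).item()
print('rim far',onz('wrist',(275.5,130+334/3),.116,s))
print('ring far edge z.09',onz('wrist',(277,130+226/3),.09,s))
print('flange far',onz('wrist',(277.8,130+121/3),.056,s),onz('wrist',(190+90/3,130+285/3),.056,s),onz('wrist',(190+437/3,130+285/3),.056,s))
print('ring LR',onz('wrist',(190+118/3,130+340/3),.09,s),onz('wrist',(190+404/3,130+340/3),.09,s))
E
```

```text
rim far [0.5181 0.2193 0.116 ]
ring far edge z.09 [0.5071 0.2195 0.09  ]
flange far [0.4931 0.2194 0.056 ] [0.5328 0.1782 0.056 ] [0.5321 0.2607 0.056 ]
ring LR [0.5314 0.1908 0.09  ] [0.5309 0.2483 0.09  ]
```

The sizes check out: ring about 57.5 mm, flange about 82.5 mm. The centre is at (0.5355, 0.2194).

```bash
python3 -m crank '[[[100,0.2,-0.2,0,0,0,0],[100,0.42,-0.33,-0.5,0,-0.3,0],[100,0.42,-0.33,-1.5,0,-0.3,0],[100,0.42,-0.33,-1.5,0,-0.3,0],[100,0.42,-0.33,-1.5,0,-0.3,0]]]'; python3 - <<'E'
from h import *
np.set_printoptions(precision=4,suppress=True)
s=manip.read_state();print(s['ee_pos'],s['qd'],s['joint_pos'])
M=R.from_euler('xyz',s['tool_rot']).as_matrix();print(M)
E
```

```text
clock: 3.45
ee_pos: [0.5348, 0.2193, 0.1103]
tool_rot: [1.62, 1.568, -3.083]
wrist_force: [-0.5, 0.1, -0.2]
opening: 0.998
[0.5348 0.2193 0.1103] [ 0.0011 -0.0083 -0.0092 -0.0104  0.0004 -0.0009  0.0009] [ 0.1105  0.5091 -0.6995  1.85    0.4007  0.9302  0.808 ]
[[-0.0024 -1.     -0.0091]
 [-0.0001 -0.0091  1.    ]
 [-1.      0.0024 -0.0001]]
```

Slow moves settle well. Now I'll descend to TCP z ≈ 0.075.

```bash
python3 -m crank '[[[100,0.05,0,-1,0,0,0],[100,0.05,0,-2,0,0,0],[100,0.05,0,-3,0,0,0],[100,0.05,0,-3.5,0,0,0],[100,0.05,0,-3.5,0,0,0]]]'; python3 - <<'E'
from h import *
np.set_printoptions(precision=4,suppress=True)
s=manip.read_state();print(s['ee_pos'],s['moment'],s['tool_rot'])
for n in('scene','wrist'):
    im=manip.capture(n); cv2.imwrite(f'pics/{n}4.png',im[:,:,::-1])
im=cv2.imread('pics/scene4.png');cv2.imwrite('pics/s4c.png',cv2.resize(im[210:350,250:390],(600,600),interpolation=cv2.INTER_CUBIC))
E
```

```text
clock: 3.95
ee_pos: [0.5343, 0.2188, 0.0738]
tool_rot: [1.747, 1.566, -2.956]
wrist_force: [-0.1, -1.1, -1.2]
opening: 1.0
[0.5343 0.2188 0.0738] [ 0.0142 -0.0104  0.0024] [ 1.7468  1.5657 -2.9564]
```

View pics/s4c.png

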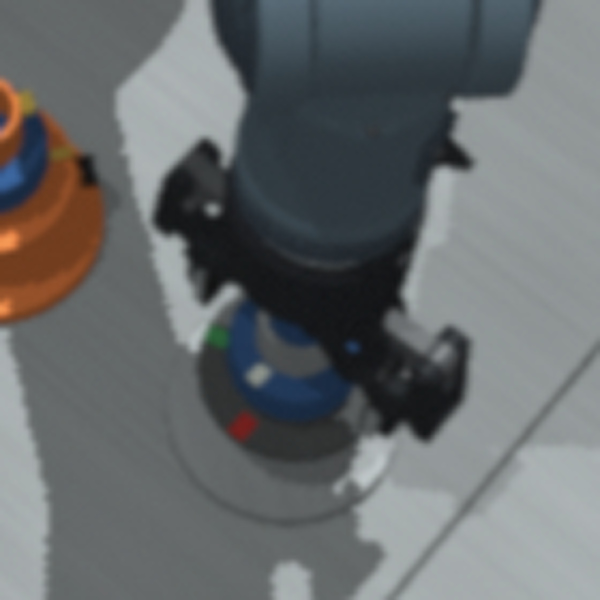

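View pics/wrist4.png

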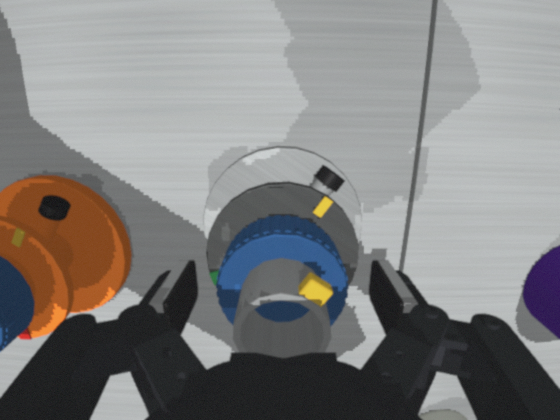

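The ring sits between the pads: ring centre u≈283, pad midpoint ≈283. Closing now.

```bash
python3 -m crank '[[[85,0.1,0.05,0.1,0,0,0],[75,0.1,0.05,0.1,0,0,0],[70,0.1,0.05,0.1,0,0,0],[66,0.1,0.05,0.1,0,0,0],[60,0.1,0.05,0.1,0,0,0]]]';python3 -c "
from workcell import manip
s=manip.read_state();print(s['moment'],s['ee_pos'])"
```

```text
clock: 4.55
ee_pos: [0.5369, 0.2188, 0.0771]
tool_rot: [2.375, 1.568, -2.329]
wrist_force: [-1.0, -3.7, 6.1]
opening: 0.656
[-0.61660284  0.32561277  0.07430621] [0.53691259 0.2188065  0.07714732]
```

```bash
python3 -m crank '[[[40,0,0,0,0,0,0],[40,0,0,0,0,0,0],[40,0,0,0,0,0,0]]]';python3 -c "
from workcell import manip
import cv2
s=manip.read_state();print(s['moment'],s['ee_pos'],s['joint_pos'])
im=manip.capture('wrist');cv2.imwrite('pics/w5.png',im[:,:,::-1])"
```

```text
clock: 4.85
ee_pos: [0.5369, 0.2188, 0.0772]
tool_rot: [2.378, 1.568, -2.326]
wrist_force: [-1.3, -1.2, 1.9]
opening: 0.661
[-0.00625793  0.10941118  0.0395071 ] [0.53690312 0.21880983 0.07724482] [ 0.08594657  0.55753681 -0.67059464  1.86080016  0.4421887   0.87945453
  0.77854827]
```

View pics/w5.png

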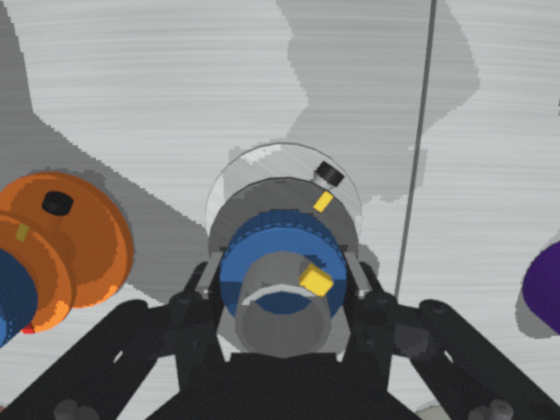

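```bash
python3 -m crank '[[[40,0,0,0,0,0,-5],[40,0,0,0,0,0,-10],[40,-0.05,0,0,0,0,-15],[40,-0.1,0,0,0,0,-20],[40,-0.1,0,0,0,0,-25]]]';python3 - <<'E'
from h import *
s=manip.read_state();M=R.from_euler('xyz',s['tool_rot']).as_matrix();print(s['moment'],s['joint_pos'],np.degrees(np.arctan2(M[1,2],M[0,2])),M[2])
im=manip.capture('scene');cv2.imwrite('pics/s6c.png',cv2.resize(im[210:350,250:390,::-1],(600,600),interpolation=cv2.INTER_CUBIC))
E
```

```text
clock: 5.4
ee_pos: [0.5367, 0.2177, 0.0772]
tool_rot: [2.904, 1.568, -2.24]
wrist_force: [-0.2, -2.7, 0.5]
opening: 0.66
[-0.31748406 -0.2205905   0.14126768] [ 0.015543    0.5297061  -0.57775353  1.865807    0.37483752  0.85834744
  0.38939441] 65.25064056556133 [-9.99995670e-01  6.92075810e-04 -2.86019706e-03]
```

View pics/s6c.png

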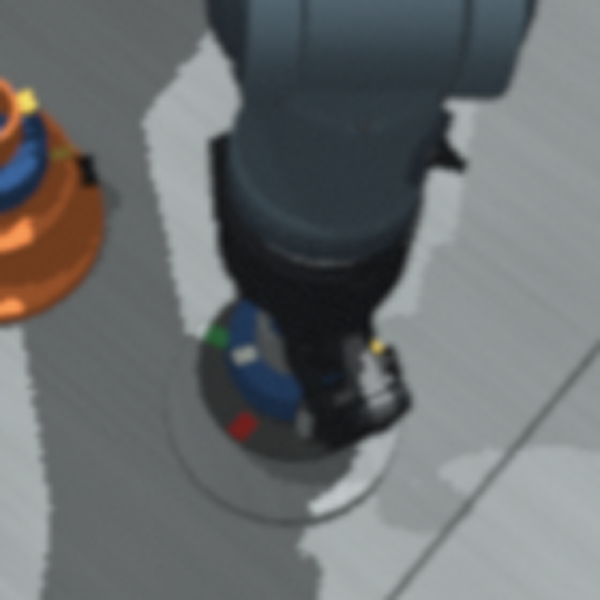

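```bash
python3 - <<'E'
from h import *
np.set_printoptions(precision=4,suppress=True)
f=140/600
for n,(x,y),z in(('s0',(258,376),.09),('s1',(245,354),.09),('red',(242,426),.056),('green',(217,336),.056)):
    p=onz('scene',(250+x*f,210+y*f),z)-[.533,.2185,0]; print(n,p,np.degrees(np.arctan2(p[1],p[0])),np.hypot(p[0],p[1]))
# expected images for stripe at green angle
E
```

```text
s0 [ 0.0229 -0.0017  0.09  ] -4.184877234773714 0.022944181235888497
s1 [ 0.019  -0.0122  0.09  ] -32.75760482665668 0.02254567774313727
red [0.0337 0.001  0.056 ] 1.6528809651578005 0.03373118561943814
green [ 0.009  -0.0345  0.056 ] -75.4122521232971 0.03564256185765698
```

```bash
python3 -m crank '[[[40,0,0.03,0,0,0,-5],[40,0,0.1,0,0,0,-10],[40,-0.05,0.1,0,0,0,-15],[40,-0.1,0.1,0,0,0,-20],[40,-0.1,0.1,0,0,0,-25]]]';python3 -m crank '[[[40,0,0,0,0,0,-2.5],[40,0,0,0,0,0,-5],[40,0,0,0,0,0,-7.5],[40,0,0,0,0,0,-10],[40,0,0,0,0,0,-10]]]';python3 - <<'E'
from h import *
s=manip.read_state();M=R.from_euler('xyz',s['tool_rot']).as_matrix();print(s['moment'],s['joint_pos'],np.degrees(np.arctan2(M[1,2],M[0,2])),M[2])
im=manip.capture('scene');cv2.imwrite('pics/s7c.png',cv2.resize(im[210:350,250:390,::-1],(600,600),interpolation=cv2.INTER_CUBIC))
im=manip.capture('wrist');cv2.imwrite('pics/w7.png',im[:,:,::-1])
E
```

```text
clock: 5.95
ee_pos: [0.536, 0.2168, 0.0772]
tool_rot: [-2.837, 1.566, -2.139]
wrist_force: [-1.5, -4.0, 2.8]
opening: 0.663
clock: 6.45
ee_pos: [0.5357, 0.2165, 0.0772]
tool_rot: [-2.801, 1.565, -2.278]
wrist_force: [-2.6, -2.8, 3.0]
opening: 0.659
[-0.16009556 -0.05153031 -0.02974256] [-0.08789607  0.49944493 -0.44707546  1.8723032   0.28514185  0.83795441
 -0.15712444] 30.017202871382224 [-0.9999843  -0.00186992 -0.00528303]
```

View pics/s7c.png

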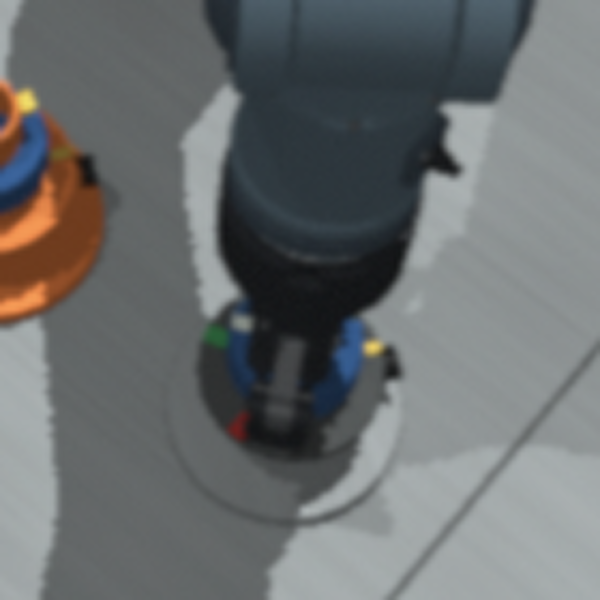

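View pics/w7.png

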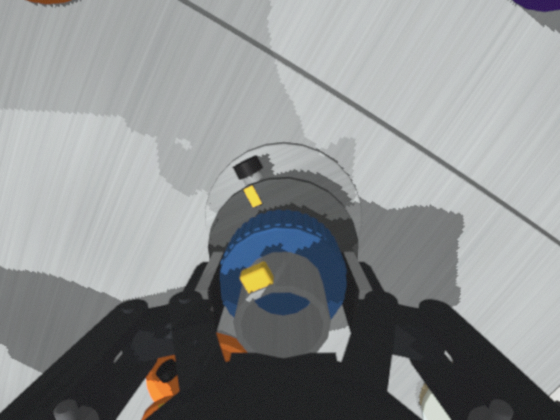

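```bash
python3 - <<'E'
from h import *
f=140/600
p=onz('scene',(250+242*f,210+323*f),.09)-[.533,.2185,0]; print(p,np.degrees(np.arctan2(p[1],p[0])),np.hypot(p[0],p[1]))
E
python3 -m crank '[[[40,0,0,0,0,0,-1],[40,0,0,0,0,0,-2],[40,0,0,0,0,0,-3],[40,0,0,0,0,0,-3]]]';cat > st.py <<'E'
from h import *
s=manip.read_state();M=R.from_euler('xyz',s['tool_rot']).as_matrix();print(s['moment'],s['joint_torque'][-1],np.degrees(np.arctan2(M[1,2],M[0,2])))
E
python3 st.py
```

```text
[ 0.00889338 -0.02233666  0.09      ] -68.28994301179684 0.024042018814368758
clock: 6.95
ee_pos: [0.5356, 0.2165, 0.0772]
tool_rot: [-2.84, 1.565, -2.369]
wrist_force: [-2.9, -2.6, 3.3]
opening: 0.654
[-0.21952434 -0.02697125 -0.06486639] 0.021853084908798337 26.993757433284763
```

```bash
for i in 1; do python3 -m crank '[[[40,0,0,0,0,0,-1],[40,0,0,0,0,0,-2],[40,0,0,0,0,0,-2]]]'; done; python3 st.py
```

```text
clock: 7.25
ee_pos: [0.5355, 0.2164, 0.0772]
tool_rot: [-2.847, 1.565, -2.412]
wrist_force: [-2.9, -3.0, 3.2]
opening: 0.66
[-0.19710282 -0.046985   -0.07326158] 0.02022540313191712 24.94053790048615
```

```bash
python3 -m crank '[[[40,0,0,0,0,0,-1],[40,0,0,0,0,0,-1]]]'; python3 st.py
```

```text
clock: 7.45
ee_pos: [0.5355, 0.2164, 0.0772]
tool_rot: [-2.852, 1.565, -2.435]
wrist_force: [-3.1, -3.2, 2.8]
opening: 0.661
[-0.20242009 -0.02393012 -0.06730362] 0.022163072135299444 23.883334245897764
```

```bash
python3 -m crank '[[[40,0,0,0,0,0,-1],[40,0,0,0,0,0,-1]]]'; python3 st.py
```

```text
clock: 7.65
ee_pos: [0.5354, 0.2163, 0.0772]
tool_rot: [-2.859, 1.564, -2.461]
wrist_force: [-3.8, -2.8, 3.2]
opening: 0.661
[-0.21893021 -0.01787246 -0.04547716] 0.02221330243628472 22.834539980984758
```

```bash
python3 -m crank '[[[40,0,0,0,0,0,-1],[40,0,0,0,0,0,-1]]]'; python3 st.py; python3 - <<'E'
from h import *
im=manip.capture('scene');cv2.imwrite('pics/s8c.png',cv2.resize(im[260:330,280:350,::-1],(600,600),interpolation=cv2.INTER_CUBIC))
im=manip.capture('wrist');cv2.imwrite('pics/w8c.png',cv2.resize(im[160:360,190:390,::-1],(600,600),interpolation=cv2.INTER_CUBIC))
E
```

```text
clock: 7.85
ee_pos: [0.5354, 0.2163, 0.0772]
tool_rot: [-2.811, 1.564, -2.43]
wrist_force: [-3.4, -3.3, 3.0]
opening: 0.657
[-0.24824038 -0.01082197  0.08781168] -0.14944994822144508 21.847791381814545
```

View pics/s8c.png

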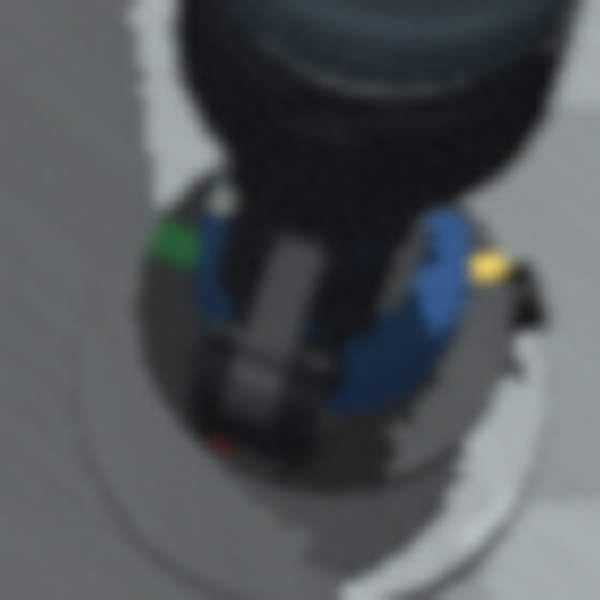

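View pics/w8c.png

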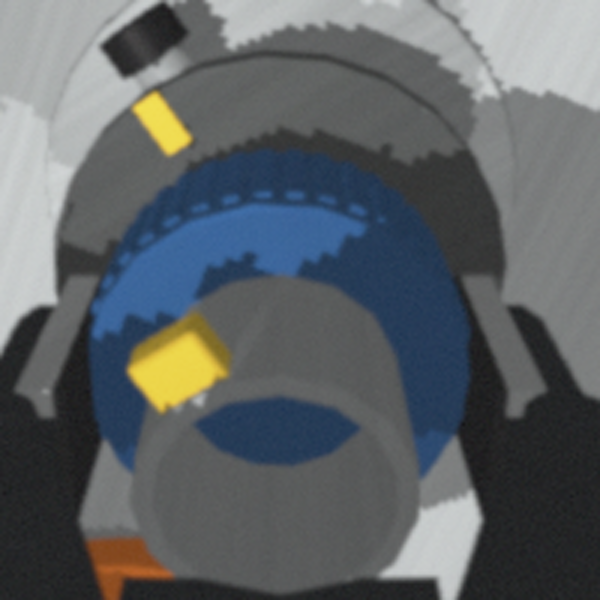

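```bash
python3 -m crank '[[[40,0,0,0,0,0,-0.4],[40,0,0,0,0,0,-0.4]]]'; python3 st.py
```

```text
clock: 8.15
ee_pos: [0.5353, 0.2163, 0.0772]
tool_rot: [-2.803, 1.564, -2.428]
wrist_force: [-3.1, -2.0, 3.0]
opening: 0.655
[-0.26009014 -0.05396815  0.38771547] -0.3978675976395607 21.48699767267291
```

Torque jumped by about 0.42 N m, so the ring is at its stop (69° turned, as measured). Releasing.

```bash
python3 -m crank '[[[70,0,0,0,0,0,0],[80,0,0,0,0,0,0],[100,0,0,0,0,0,0],[100,0,0,0,0,0,0],[100,0,0,0,0,0,0]]]'; python3 -m crank '[[[100,0,0,0.3,0,0,0],[100,0,0,1,0,0,0],[100,0,0,2,0,0,0],[100,0,0,3,0,0,0],[100,0,0,4,0,0,0]]]'; python3 -m crank '[[[100,0,0,2,0,0,0],[100,0,0,4,0,0,0],[100,0,0,6,0,0,0],[100,0,0,8,0,0,0],[100,0,0,10,0,0,0]]]'
```

```text
clock: 8.65
ee_pos: [0.5355, 0.2166, 0.0773]
tool_rot: [-2.837, 1.565, -2.462]
wrist_force: [-0.9, 0.5, -0.0]
opening: 0.995
clock: 9.15
ee_pos: [0.536, 0.2168, 0.1187]
tool_rot: [-2.75, 1.566, -2.375]
wrist_force: [-0.4, -0.3, 0.2]
opening: 0.996
clock: 9.65
ee_pos: [0.536, 0.2169, 0.2205]
tool_rot: [-2.626, 1.567, -2.251]
wrist_force: [-0.2, -0.6, 0.2]
opening: 1.0
```

```bash
python3 -m crank '[[[100,-3,-4,0,0,0,0],[100,-6,-8,0,0,0,0],[100,-6,-13,0,0,0,0],[100,-6,-18,0,0,0,0],[100,-6,-18,0,0,0,0]]]'; python3 - <<'E'
from h import *
f=70/600
for n,x,y in(('scene',285,255),('top',170,135)):
    im=manip.capture(n);cv2.imwrite(f'pics/{n}9.png',im[:,:,::-1]);cv2.imwrite(f'pics/{n}9c.png',cv2.resize(im[y:y+70,x:x+70,::-1],(600,600),interpolation=cv2.INTER_CUBIC))
    for c,k in blobs(im,(x,y,x+70,y+70),(18,90,90),(35,255,255)): print(n,'y',c,k)
E
```

```text
clock: 10.15
ee_pos: [0.4756, 0.028, 0.2212]
tool_rot: [-2.195, 1.563, -1.833]
wrist_force: [0.6, -0.3, 0.2]
opening: 1.002
scene y [331.33333333 281.16666667] 18
scene y [336.83333333 290.91666667] 12
top y [193. 174.] 17
top y [193.26666667 184.93333333] 15
```

View pics/scene9c.png

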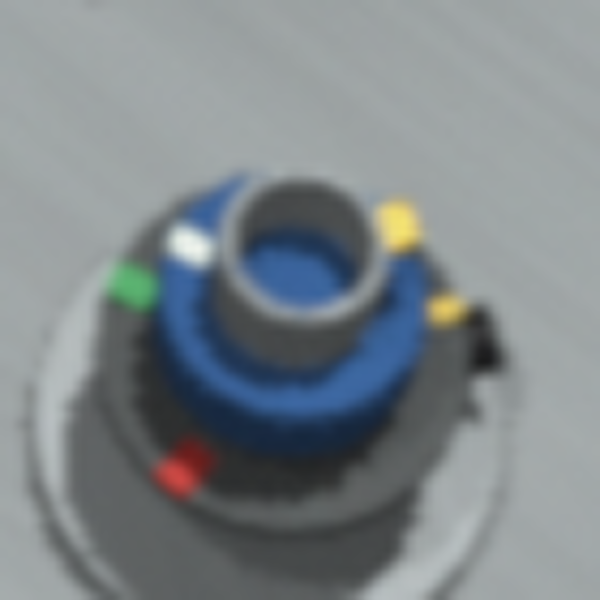

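View pics/top9c.png

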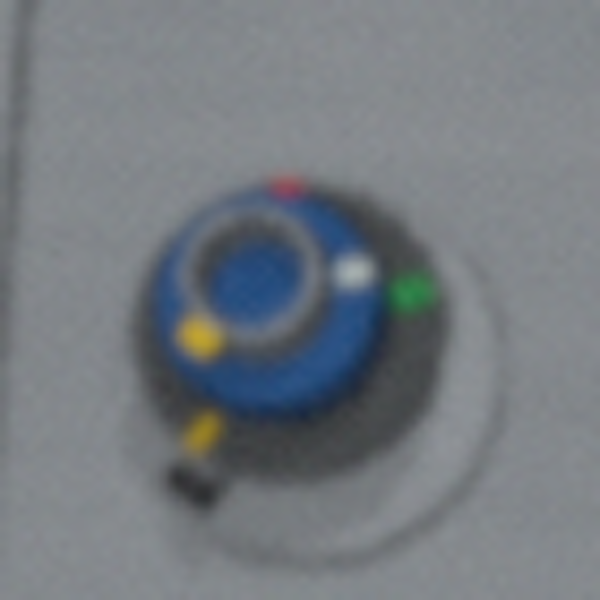

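```bash
python3 - <<'E'
from h import *
f=70/600
for n,x0,y0,s,g in(('scene',285,255,(190,243),(133,286)),('top',170,135,(353,271),(412,292))):
    c=np.array([.533,.2185,0]) if n=='scene' else np.array([.5345,.2155,0])
    for q,z in((s,.09),(g,.056)):
        p=onz(n,(x0+q[0]*f,y0+q[1]*f),z)-c;print(n,np.degrees(np.arctan2(p[1],p[0])))
s=manip.read_state();print(s['wrist_force'],s['qd'].round(3),s['clock'])
manip.sign_off()
E
```

```text
scene -78.3583164889638
scene -75.34483619279463
top -72.2090695395714
top -71.95361863430165
[0.22780325 0.14899471 0.54919131] [-0.039  0.014 -0.055 -0.011 -0.011 -0.006 -0.001] 10.25
the job is handed in; nothing more can be done
```

I turned the blue ring on the steel holder about 69° clockwise to its stop, let go, moved the arm clear and handed the job in at 10.25 s.

- **Stop reached:** Over the last 1.4° the resisting torque about the vertical rose by about 0.43 N m. I stopped there, just under the 0.45 N m that holds the barrel.
- **Stripe at the green mark:** After release, the top camera puts the stripe 0.3° from the green mark and the scene camera puts it 3° from it. The scene figure is within what I'd expect from calibration and pixel error.
- **Barrel still:** The yellow lip is at the same pixel as at the start in the top view, and within 0.3 px in the scene view.
- **Forces:** Wrist force stayed at or below about 7 N in every reading I took.
- **Not checked:** I made no moves at the plain ring or the orange look-alikes, but I didn't measure them again afterwards.
- **One disagreement:** A fast descent early on settled up to about 9 mm off its target, in free space. I measured again and corrected it before gripping.

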